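# Clamp the lid of the standing tool case with its draw latch

## Task

The lid of the blue tool case on the bench stands ajar. Tip the brass wire loop of its draw latch over so that its crossbar drops behind the hooked keeper on the lid, then swing the red lever back over and down until it snaps past center and lies flat, clamping the lid shut. Leave the fittings on the case and the things around it where they are.

Things in the scene. Friction and masses are not known exactly. Their poses are not given: they have to be found in the camera images.
- case: blue case standing on its hinge edge, fixed to the bench: 320 wide (y), 160 high; blue shell x -85 to 20, grey lid shell x 20 to 86 mm. Origin on the bench below the latch; x points from blue shell to grey lid, z up. The latch lies along x in the middle of the top face; its parts move in the plane y = 0. Small fittings, up to 50 tall, stand on top near y = +-115.
- lid (a joint): angle of the grey lid about its hinge (low down, x = 20, z = 12 mm in the case), rad: 0 = shut, positive = ajar, its top edge moved along case +x. A springy seal holds it open against a stop at about 0.055 (9 mm gap at the top). Shut, it pushes back with about 22 N at the keeper; it does not stay shut by itself.
- lever (a joint): angle of the red lever, rad: 0 = clamped, flat towards case -x, at its stop; pi/2 = upright; it starts at 2.05 to 2.4, leaning to +x over the lid. Light friction: it stays where left. Once the loop pulls on the keeper it resists with up to 0.6 N m; some 0.3 rad before 0 it passes center, snaps down and stays.
- lever_pivot (a point): pivot of the red lever, 18 mm above the case's top, at x = -30, y = 0, z = 178 mm in the case's frame. The lever plate (30 wide, 4 thick) reaches 76 mm from it and ends in an 8 mm round edge. It turns from leaning to +x, up over the pivot, down to -x; when flat it overhangs the case's back by 21 mm.
- lever_tip (a point): centre of the round edge at the free end of the red lever, 72 mm from the pivot
- crossbar (a point): middle of the crossbar (6 thick, 44 long, along case y) at the end of the brass wire loop, 100 mm from the loop's pin. The two 5.6 mm legs run either side of the lever. The 35 g loop swings freely by its weight; at the start it leans back past upright to -x on its stop, crossbar 95 to 125 mm above the lever pivot. Pushed past upright to +x it falls over the keeper by itself.
- keeper (a point): where the crossbar's middle sits when hooked and tight: on the +x face of the steel keeper's post (26 wide), under its lip, 10 mm above the lid's top. The lip overhangs 5 mm to +x, underside 5.5 and top 10.5 mm above this point. Moves with the lid; axes as the case's when shut; then at x = 50, z = 170 mm in the case.
- valve: brass valve with red cap, 34 mm across, 50 tall, standing on the blue shell beside the latch; origin under its centre. Not to be disturbed.
- coupling: steel pipe coupling, 38 mm across, 34 tall, standing on the blue shell on the other side of the latch; origin under its centre. Not to be disturbed.
- screw_tray: red open tray with screws, 110 x 80 x 35 mm, on the bench beside the case; origin under its centre. Not to be disturbed.
- screwdriver: screwdriver with red handle lying on the bench on the other side of the case; origin under its middle. Not to be disturbed.
- loop_pin (a point): the pin on the lever, 20 mm from the lever's pivot, on which the brass loop is hinged; moves with the lever. While the lever leans 1.9 rad or more the falling crossbar lands 7 to 20 mm beyond the keeper point, behind the hook.

How it is judged:
By the outcome, as a careful person would: the job done as asked, in the order asked, and still so for the second after the job is handed in, with the robot touching nothing.
It also fails if it takes over 40 s, if anything falls off the work surface, if the arm or the gripper's body presses on something with over 40 N, if the wrist force passes 120 N, or if a joint passes its speed limit or range.

## Robot

A 6-joint arm with a two-finger parallel gripper is mounted at the origin on the work surface. World frame = base frame: x ahead of the robot, y to its left, z up, the work surface at z = 0. Lengths are in mm, angles in rad, forces in N, time in s.
With the tool pointing down it reaches from about 350 to 775 mm from the base axis. Payload 7.3 kg.
Tool frame: the origin (TCP) lies on the front face of the gripper's body, between the roots of the fingers; the fingertips stand 66 mm ahead of it and the grasp point (between the pads) lies 47 mm ahead of it (bot.tip_extent is the distance from the TCP to the fingertips, in mm); z points along the fingers, y is the line along which they close (so a half turn about z gives the same grasp; the last joint's range is limited). The gripper opens to 92 mm and grips with 3 to 60 N. Pads are 19 mm wide; open, the fingers measure 130 mm over their backs; the gripper's body (75 mm by 190 mm) begins 47 mm behind the grasp point.
Start: joints at [-0.146, 0.342, 1.524, -0, 1.275, -0.146], TCP at [525.013, 0.02, 292.241] pointing down, gripper open.
Joint ranges: [-2.53, 2.53], [-0.77, 2.02], [0.04, 2.7], [-1, 4.14], [0.28, 2.66], [-3.11, 3.11]. Speed limits (rad/s): [2.57, 2.57, 3.14, 3.14, 3.14, 3.14].

## Interface

Orientations are given as [roll, pitch, yaw] about the fixed x, y, z axes, in that order (R = Rz(yaw) Ry(pitch) Rx(roll)).
In Python, from plant import readout, viewer, order, bot gives the robot as it stands.
- The arm moves only by the shell command python3 -m creep 'ROWS'. ROWS is text: rows parted by semicolons, each of 7 numbers parted by spaces: the shift along the world's x, y, z in m, then the turn, a rotation vector about the world's x, y, z in rad, then the opening in per cent of the stroke, from 0 (shut) to 100 (fully open). A call has 1 to 8 rows; each row shifts and turns the commanded pose from where the row before left it; what a row does not reach is not made up. A row lasts 1/12 s, in which the tool goes at most 41.7 mm and 7.16 degrees, less where a joint would pass 70% of its speed; a pose out of reach is approached as far as the arm can. A call is refused whole if a number of a shift passes 0.0417 or a number of a turn 0.125, either way. A call with a gripper value outside its range is refused whole. The fingers move at their own pace and stop on an object; the grip force is fixed at half the most. Time passes only in rows, so rows that do not move let the fingers close. It gives the time, the measured TCP pose, the force, the opening and the grip force at its end, in the units of the state.
- readout.get_obs(): the state, without advancing time (a new reading comes with each control period).
- viewer.capture(name): name is "scene" or "side" or "wrist"; returns the picture (384x512x3 uint8, red, green, blue); there is no depth.
- viewer.camera_info(name): a dict with "fx", "fy", "cx", "cy" (pixels), "origin" and "rotation" of the camera in the world. Camera axes: x right, y up, looking along -z (the intrinsics and any distortion apply to the point x, -y, -z); pixel columns grow to the right and rows downward; lengths in mm; the calibration is good to about 2 mm. A picture is of the moment at which its call begins: read the wrist's pose just before it. camera_info takes no time and is no camera call; for the wrist camera it gives the pose at the moment of the call.
- order.close_job(): hands the job in; it is judged then, once.
The state is a dict: "time": time; "joint_positions": joint angles; "dq": joint speeds; "tau": joint torques, N m; "tool_pos": TCP position; "tcp_rot": TCP orientation; "contact_force": force on the tool from outside, world axes, zero at the start; "moment": the same for the moment, N m; "grip_width": finger opening in mm; "finger_force": force on a finger pad.
Only numpy, scipy, OpenCV 4.12 (cv2) and the standard library are available. Lean on these libraries where they do the work, as an engineer would, in place of code of your own. Each camera call takes 0.05 s, during which the arm holds its last target. There are 200 camera calls.

## Working session

There is one attempt and no reset: what is moved stays moved. The work goes in short steps, Python scripts to look and compute and a shell command to move; the robot and the scene stay as the last step left them, time stands still between calls to the robot, and variables do not carry over. Pictures are saved under pics/ and viewed, at most 10 in all, crops included, and the job is handed in when it is done.

```bash
ls; mkdir -p pics; python3 - <<'E'
from plant import readout, viewer
import cv2,numpy as np
for n in ("scene","side"):
    im=viewer.capture(n); cv2.imwrite(f"pics/{n}0.png",im[:,:,::-1])
    c=viewer.camera_info(n); print(n,c)
o=readout.get_obs(); print(o)
E
```

```text
pics
scene {'fx': 410.7086739402019, 'fy': 410.7086739402019, 'cx': 253.3592604183891, 'cy': 196.87180496469733, 'origin': array([ 696.76895788, -681.06309091, 1054.35564762]), 'rotation': array([0.68815819, 0.00402247, 0.24487343])}
side {'fx': 459.1780936992025, 'fy': 459.1780936992025, 'cx': 254.80488664527536, 'cy': 182.64770142473975, 'origin': array([210.43201613, 826.75472162, 888.2832147 ]), 'rotation': array([ 0.8434535 ,  0.02249302, -2.78151215])}
{'time': 0.1, 'joint_positions': array([-1.45999491e-01,  3.42665035e-01,  1.52493068e+00, -2.62226498e-05,
        1.27539212e+00, -1.45996720e-01]), 'dq': array([-1.73297890e-03, -1.44051167e-03, -3.12226540e-03,  9.22656704e-04,
       -2.11257826e-05, -1.40439793e-03]), 'tau': array([ 1.49919495e-03, -4.32001984e+01, -2.44694173e+01,  7.19219679e-02,
        5.25739230e-02, -9.79429342e-05]), 'tool_pos': array([5.24724250e+02, 5.66690146e-02, 2.91604966e+02]), 'tcp_rot': array([-3.14020866e+00, -1.78159982e-04,  1.57080108e+00]), 'contact_force': array([-0.56040979,  0.22435723, -0.62087309]), 'moment': array([-0.06026566, -0.02793271, -0.0314334 ]), 'finger_force': 0.0, 'grip_width': 92.23085435588787}
```

View pics/scene0.png

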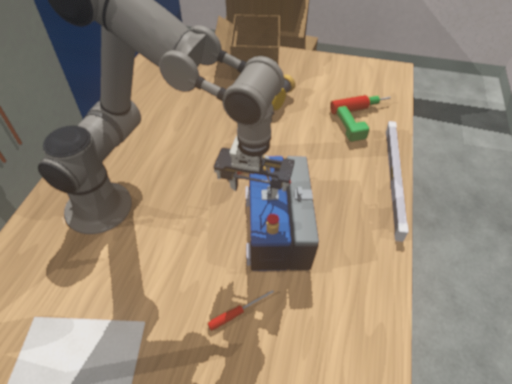

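View pics/side0.png

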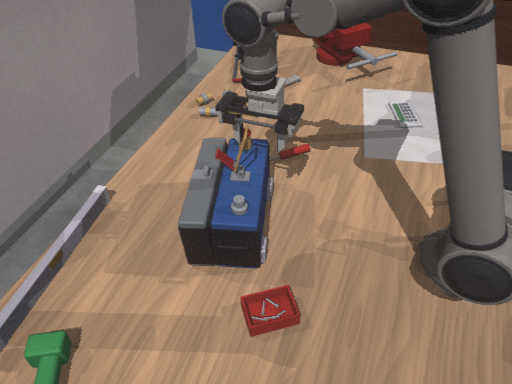

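The scene view shows the case at about (282,212), with the gripper just beside it at (255,165). The side view shows the latch at about (235,165), the coupling at (239,203) and the tray at (270,310). I'll zoom in next.

```bash
cat > h.py <<'E'
import numpy as np, cv2
from plant import readout, viewer, bot
from scipy.spatial.transform import Rotation as Rt
def rot(c):
    r=np.asarray(c["rotation"]); return r if r.shape==(3,3) else Rt.from_euler("xyz",r).as_matrix()
def ray(c,u,v):
    d=rot(c)@np.array([(u-c["cx"])/c["fx"],-(v-c["cy"])/c["fy"],-1]); return np.array(c["origin"]),d/np.linalg.norm(d)
def plane(c,u,v,z):
    o,d=ray(c,u,v); return o+d*(z-o[2])/d[2]
def proj(c,p):
    q=rot(c).T@(np.asarray(p,float)-c["origin"]); return np.array([c["cx"]+c["fx"]*q[0]/-q[2],c["cy"]-c["fy"]*q[1]/-q[2]])
def two(c1,p1,c2,p2):
    o1,d1=ray(c1,*p1);o2,d2=ray(c2,*p2)
    t=np.linalg.lstsq(np.c_[d1,-d2],o2-o1,rcond=None)[0]; a=o1+d1*t[0];b=o2+d2*t[1]; return (a+b)/2,np.linalg.norm(a-b)
E
python3 - <<'E'
from h import *
a=cv2.imread("pics/scene0.png")[140:280,215:335];b=cv2.imread("pics/side0.png")[115:275,165:305]
f=lambda i,s:cv2.resize(i,None,fx=s,fy=s,interpolation=cv2.INTER_CUBIC)
A=f(a,3);B=f(b,3);o=np.zeros((480,780,3),np.uint8);o[:420,:360]=A;o[:,360:780]=B;cv2.imwrite("pics/z0.png",o)
s=viewer.camera_info("scene");
w=viewer.camera_info("wrist");print(w); print(rot(s)[:,2], plane(s,97,207,0))
print(proj(s,[525,0,292]),proj(viewer.camera_info("side"),[525,0,292]))
im=viewer.capture("wrist");cv2.imwrite("pics/w0.png",im[:,:,::-1])
E
```

```text
{'fx': 293.0516187502437, 'fy': 293.0516187502437, 'cx': 256.0634337276027, 'cy': 193.0882736847798, 'origin': array([524.19890759,  76.97782691, 385.18048026]), 'rotation': array([-0.28857072,  0.0009168 , -0.00100548])}
[ 0.15698765 -0.61541561  0.77241084] [-2.67059191 -4.61479957  0.        ]
[253.96814532 173.71527977] [259.28936089 120.61597701]
```

View pics/z0.png

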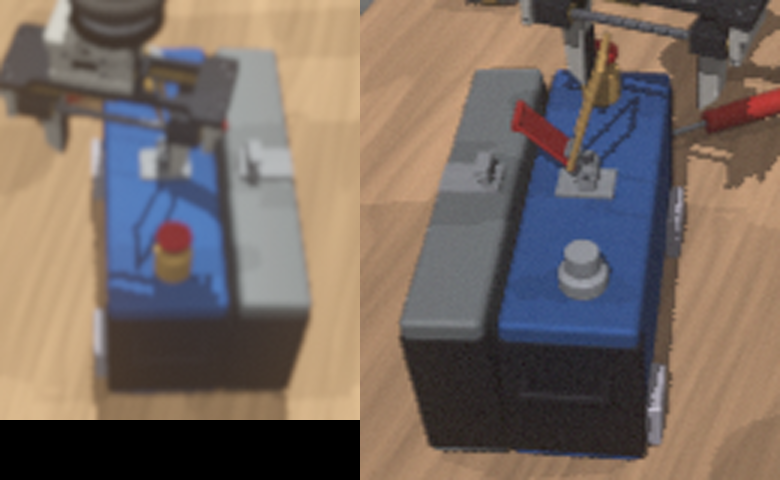

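View pics/w0.png

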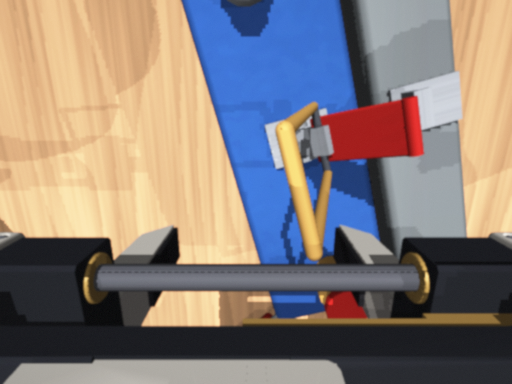

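The wrist view is the useful one. The brass crossbar runs from (285,127) to (315,255), the red lever's round edge is at about (412,127), and the keeper is at about (430,103). The case is turned about 15°. Next I'll measure the case pose.

```bash
cat > m.py <<'E'
from h import *
W=viewer.camera_info("wrist");S=viewer.camera_info("side");C=viewer.camera_info("scene")
im=cv2.imread("pics/w0.png");h=cv2.cvtColor(im,cv2.COLOR_BGR2HSV)
m=cv2.inRange(h,(105,130,60),(125,255,255))
L=[];R=[]
for v in range(5,225,4):
    x=np.flatnonzero(m[v]); 
    L.append(plane(W,x.min(),v,160)[:2]);R.append(plane(W,x.max(),v,160)[:2])
for n,P in(("L",L),("R",R)):
    P=np.array(P,np.float32);l=cv2.fitLine(P,cv2.DIST_HUBER,0,.01,.01).ravel();d=l[:2]*np.sign(l[1]);r=(P-l[2:])@[d[1],-d[0]]
    print(n,"yaw deg",np.degrees(np.arctan2(-d[0],d[1])),"pt",l[2:],"rms",r.std(),"off",d[1]*l[2]-d[0]*l[3])
# side-view blue top corners, crops -> px
g=lambda u,v:((u-360)/3+165,v/3+115)
for n,p in dict(farR=(669,76),nearR=(642,338),nearL=(499,332),farL=(555,74),lidnearL=(402,332),lidfar=(478,70)).items(): print(n,plane(S,*g(*p),160)[:2])
# red lever tip edge, brass
r=cv2.inRange(h,(0,170,60),(8,255,255));r[230:]=0
c=max(cv2.findContours(r,0,2)[0],key=cv2.contourArea);print("lever",cv2.approxPolyDP(c,4,True).reshape(-1,2).tolist())
b=cv2.inRange(h,(12,120,80),(24,255,255));b[262:]=0;b[:,:270]=0;b[:,340:]=0
c=max(cv2.findContours(b,0,2)[0],key=cv2.contourArea);print("brass",cv2.approxPolyDP(c,4,True).reshape(-1,2).tolist())
E
python3 m.py
```

```text
L yaw deg 15.269107 pt [495.4414   69.36519] rms 0.20422705 off 496.21964
R yaw deg 15.106286 pt [598.995    72.89816] rms 27.51328 off 597.2942
farR [ 540.58413691 -103.24743725]
nearR [454.33658891 199.83474936]
nearL [553.70413087 228.68762325]
farL [637.60876919 -73.21514818]
lidnearL [620.08909884 252.10541807]
lidfar [705.40848647 -56.39179254]
lever [[416, 97], [321, 117], [331, 129], [335, 152], [329, 159], [422, 153]]
brass [[312, 103], [281, 122], [276, 131], [306, 253], [326, 261], [319, 258], [330, 172], [324, 172], [314, 214], [294, 137], [316, 108]]
```

```bash
cat > m2.py <<'E'
from h import *
from scipy.optimize import least_squares as ls
W=viewer.camera_info("wrist");S=viewer.camera_info("side");C=viewer.camera_info("scene")
yaw=np.radians(15.2);n=np.array([np.cos(yaw),np.sin(yaw)]);t=np.array([-n[1],n[0]])
O=579*n-82.4*t
def w(x,y,z): return np.r_[O+x*n+y*t,z]
if __name__=="__main__":
    print("O",O,"start tcp in case",[(np.array([524.7,0])-O)@n,(np.array([524.7,0])-O)@t])
    f=lambda q:np.r_[proj(W,w(q[0],22+q[2],q[1]))-(280,125),proj(W,w(q[0],-22+q[2],q[1]))-(316,259)]
    r=ls(f,[-60,280,0]);print("crossbar x z dy",r.x,r.fun)
    f=lambda a:np.r_[proj(W,w(-30+76*np.cos(np.pi-a[0]),15+a[1],178+76*np.sin(a[0])))-(417,97),proj(W,w(-30+76*np.cos(np.pi-a[0]),-15+a[1],178+76*np.sin(a[0])))-(423,154)]
    r=ls(f,[2.2,0]);print("lever a dy",r.x,r.fun)
    g=lambda p:((p[0]-165)*3+360,(p[1]-115)*3)
    for k,p in dict(pivot=(-30,0,178),keeper=(58,0,170),cb=(-60,0,290),tip=(20,0,230)).items(): print(k,"wrist",proj(W,w(*p)),"sidecrop",g(proj(S,w(*p))))
E
python3 m2.py
```

```text
O [580.34893862  72.29017529] start tcp in case [np.float64(-72.65584535037812), np.float64(-55.170662032861735)]
crossbar x z dy [-47.37307408 300.674026    -9.4675358 ] [ 1.57652387 -0.38140397 -1.80719859  0.43721033]
lever a dy [  2.42237964 -13.11647558] [-0.18417734  0.20061796  0.09738079 -0.21138415]
pivot wrist [295.66159883 125.01092126] sidecrop (np.float64(586.0274590588327), np.float64(174.04632818914033))
keeper wrist [417.8695698   90.08807636] sidecrop (np.float64(477.9030917371188), np.float64(176.7524909729735))
cb wrist [250.95790232 170.33250771] sidecrop (np.float64(619.722162050037), np.float64(60.618297289184426))
tip wrist [404.99571832 104.775616  ] sidecrop (np.float64(518.9299704240915), np.float64(120.02205292668793))
```

```bash
python3 - <<'E'
from m2 import *
a=lambda u,v:(215+u/3,140+v/3); b=lambda u,v:((u-360)/3+165,v/3+115)
def cs(p): d=p[:2]-O; return np.round([d@n,d@t],1)
for k,p in dict(nearL=(106,312),nearR=(228,314),lidnearR=(307,308),lidfarR=(272,48),farblue=(165,50)).items(): print(k,cs(plane(C,*a(*p),160)))
for k,(x,y,z) in dict(kplate=((425,100),(267,162),(475,174)),baseLeft=((271,147),(140,162),(613,185))).items():
    print(k,cs(plane(W,*x,160)),cs(plane(C,*a(*y),160)),cs(plane(S,*b(*z),160)))
I={}
for nm,cam in(("scene",C),("side",S)):
    im=cv2.imread(f"pics/{nm}0.png")
    P=[proj(cam,w(x,y,160)) for x,y in((-85,160),(20,160),(20,-160),(-85,-160))]+[proj(cam,w(-30,0,178)),proj(cam,w(50,0,170))]
    big=cv2.resize(im,None,fx=4,fy=4,interpolation=cv2.INTER_CUBIC)
    for q in P: cv2.drawMarker(big,tuple(np.int32(q*4+1.5)),(0,255,255),0,14,1)
    I[nm]=big
o=np.hstack([I["scene"][560:1160,840:1240],I["side"][470:1070,720:1120]]);cv2.imwrite("pics/ov.png",o)
E
```

```text
nearL [ -84.8 -179.2]
nearR [  19.8 -183.6]
lidnearR [  88.2 -179.1]
lidfarR [ 90.  136.3]
farblue [-19.5 136.1]
kplate [67.4 -9.2] [ 69.9 -15.1] [ 64.  -14.7]
baseLeft [-49.9 -12.7] [-50.  -12.2] [-50.1  -8.9]
```

View pics/ov.png

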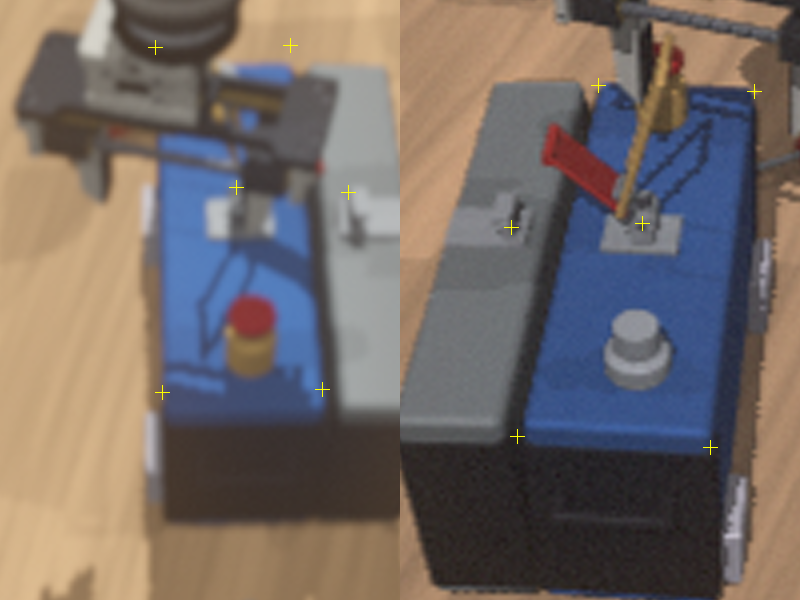

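Two views and the given sizes agree once the case origin is shifted −11.5 mm along case y. That puts O at about (583.4, 61.0), yaw 15.2°. The crossbar is then at about case x −43, z 290, and the lever at about 2.4. Next I'll raise the tool and close the fingers.

```bash
sed -i 's/82.4\*t/94*t/' m2.py; python3 -m creep '0 0 0.025 0 0 0 0; 0 0 0.025 0 0 0 0; 0 0 0 0 0 0.0885 0; 0 0 0 0 0 0.0885 0; 0 0 0 0 0 0.0885 0; 0 0 0 0 0 0 0'
```

```text
time: 0.65
tool_pos: [524.9, 0.0, 342.1]
tcp_rot: [-3.141, -0.0, 1.839]
contact_force: [-0.5, -0.0, 0.2]
grip_width: 56.1
finger_force: 0.0
```

```bash
python3 -m creep '-0.012 0 0 0 0 0 0; -0.011 0 0 0 0 0 0; 0 0 0 0 0 0 0; 0 0 0 0 0 0 0; 0 0.01 0 0 0 0 0; 0 0.014 0 0 0 0 0; 0 0.015 0 0 0 0 0; 0 0 0 0 0 0 0'
python3 - <<'E'
from m2 import *
o=readout.get_obs();d=o["tool_pos"][:2]-O;print("tcp case",d@n,d@t,o["contact_force"],o["grip_width"])
a=viewer.capture("wrist")[:,:,::-1];b=viewer.capture("side")[:,:,::-1][80:240,140:330]
b=cv2.resize(b,(475,400),interpolation=2);a=cv2.resize(a,(325,244))
I=np.zeros((400,800,3),np.uint8);I[:,:475]=b;I[:244,475:]=a;cv2.imwrite("pics/p1.png",I)
E
```

```text
time: 1.32
tool_pos: [502.4, 41.4, 342.1]
tcp_rot: [3.141, -0.001, 1.837]
contact_force: [-1.0, -0.2, 0.4]
grip_width: 3.1
finger_force: 0.0
tcp case -83.34734247171372 2.26651031155002 [-0.95393497 -0.18756156  0.39774885] 3.119078106365864
```

View pics/p1.png

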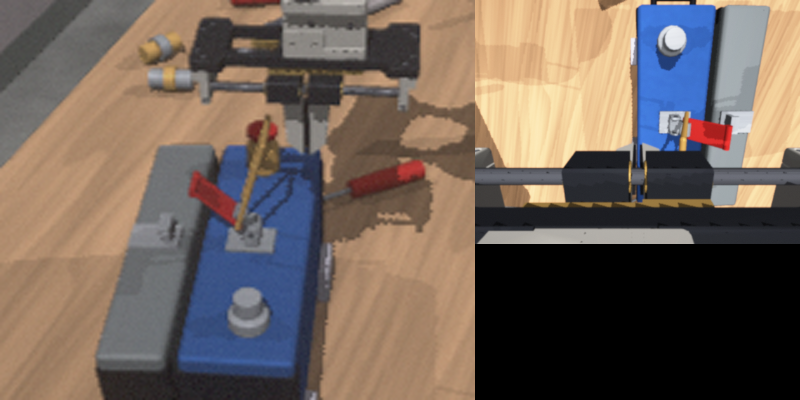

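The fingers stand behind the loop (tips at (305,150), loop top at (267,120) in the side crop). Now I'll push the loop along case +x.

```bash
python3 -m creep '0.008 0.002 0 0 0 0 0; 0.008 0.002 0 0 0 0 0; 0.008 0.002 0 0 0 0 0; 0.007 0.002 0 0 0 0 0; 0.006 0.002 0 0 0 0 0; 0.006 0.0015 0 0 0 0 0; 0.006 0.0015 0 0 0 0 0; 0.006 0.0015 0 0 0 0 0'
python3 -m creep '0.004 0.001 0 0 0 0 0; 0 0 0 0 0 0 0; 0 0 0 0 0 0 0; 0 0 0 0 0 0 0'
python3 - <<'E'
from m2 import *
o=readout.get_obs();d=o["tool_pos"][:2]-O;print("tcp case",d@n,d@t,o["contact_force"])
a=viewer.capture("wrist")[:,:,::-1];b=viewer.capture("side")[:,:,::-1][80:240,140:330]
cv2.imwrite("pics/w2.png",a)
b=cv2.resize(b,(475,400),interpolation=2);a=cv2.resize(a,(325,244))
I=np.zeros((400,800,3),np.uint8);I[:,:475]=b;I[:244,475:]=a;cv2.imwrite("pics/p2.png",I)
E
```

```text
time: 2.08
tool_pos: [557.6, 53.6, 342.1]
tcp_rot: [-3.142, -0.0, 1.836]
contact_force: [0.3, -0.2, -0.0]
grip_width: 0.2
finger_force: 0.0
time: 2.42
tool_pos: [560.8, 54.5, 342.2]
tcp_rot: [-3.141, -0.0, 1.836]
contact_force: [-0.6, 0.4, 0.6]
grip_width: 0.2
finger_force: 0.0
tcp case -23.50816180595947 -0.4600234590339892 [-0.56664452  0.44698152  0.64836297]
```

View pics/p2.png

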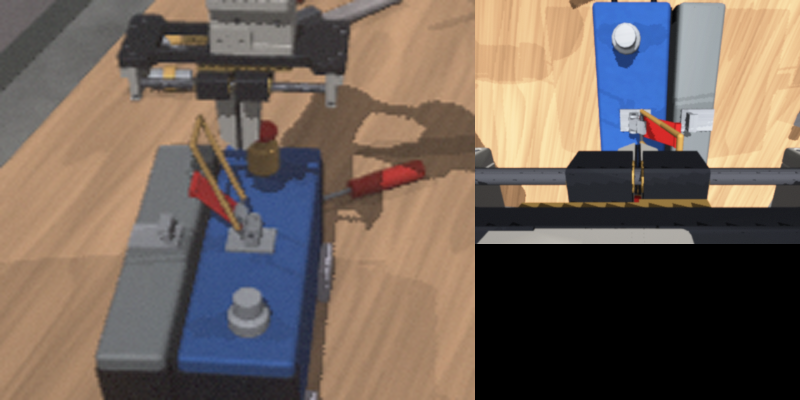

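The loop is past upright and falling. I'll let it settle and look again.

```bash
python3 -m creep '0 0 0 0 0 0 0; 0 0 0 0 0 0 0; 0 0 0 0 0 0 0; 0 0 0 0 0 0 0; 0 0 0 0 0 0 0'
python3 - <<'E'
from m2 import *
a=viewer.capture("wrist")[:,:,::-1];b=viewer.capture("side")[:,:,::-1][130:220,190:285]
b=cv2.resize(b,(400,379),interpolation=2);a=cv2.resize(a[60:320,200:],(400,333))
I=np.zeros((380,800,3),np.uint8);I[:379,:400]=b;I[:333,400:]=a;cv2.imwrite("pics/p3.png",I)
E
```

```text
time: 2.93
tool_pos: [561.0, 54.5, 342.3]
tcp_rot: [3.141, 0.0, 1.836]
contact_force: [-0.9, 0.8, -0.1]
grip_width: 0.3
finger_force: 0.0
```

View pics/p3.png

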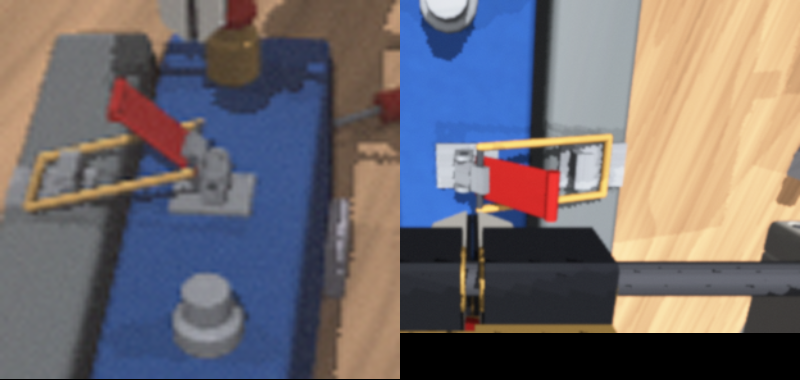

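The crossbar lies behind the keeper on both sides ((35,190) in the side crop, (608,165) in the wrist crop). Next I'll move over to the +x side of the lever.

```bash
python3 -m creep '0.021 0.0055 0 0 0 0 0; 0.021 0.0055 0 0 0 0 0; 0.021 0.0055 0 0 0 0 0; 0.019 0.0055 0 0 0 0 0; 0 0 -0.022 0 0 0 0; 0 0 -0.022 0 0 0 0; 0 0 -0.02 0 0 0 0; 0 0 0 0 0 0 0'
python3 - <<'E'
from m2 import *
o=readout.get_obs();d=o["tool_pos"][:2]-O;print("tcp case",d@n,d@t,o["tool_pos"][2],o["contact_force"])
for a in np.r_[2.4:-.01:-.2]:
    c=np.array([-30-66*np.cos(a)+4*np.sin(a),178+66*np.sin(a)+4*np.cos(a)]); print(round(a,2),"corner",c.round(), "world dx,dy of tcp",((c[0]+19-d@n)*n).round())
E
```

```text
time: 3.7
tool_pos: [641.5, 76.5, 273.4]
tcp_rot: [-3.133, -0.002, 1.836]
contact_force: [-0.4, 0.8, 0.6]
grip_width: 0.3
finger_force: 0.0
tcp case 60.12957448659973 -0.352098347132457 273.38378103290603 [-0.4478543   0.82495293  0.59634242]
2.4 corner [ 21. 220.] world dx,dy of tcp [-19.  -5.]
2.2 corner [ 12. 229.] world dx,dy of tcp [-28.  -8.]
2.0 corner [  1. 236.] world dx,dy of tcp [-39. -10.]
1.8 corner [-11. 241.] world dx,dy of tcp [-50. -14.]
1.6 corner [-24. 244.] world dx,dy of tcp [-63. -17.]
1.4 corner [-37. 244.] world dx,dy of tcp [-76. -21.]
1.2 corner [-50. 241.] world dx,dy of tcp [-88. -24.]
1.0 corner [-62. 236.] world dx,dy of tcp [-100.  -27.]
0.8 corner [-73. 228.] world dx,dy of tcp [-110.  -30.]
0.6 corner [-82. 219.] world dx,dy of tcp [-119.  -32.]
0.4 corner [-89. 207.] world dx,dy of tcp [-126.  -34.]
0.2 corner [-94. 195.] world dx,dy of tcp [-130.  -35.]
-0.0 corner [-96. 182.] world dx,dy of tcp [-132.  -36.]
```

```bash
python3 -m creep '-0.0116 -0.0031 0.002 0 0 0 0; -0.0116 -0.0031 0.004 0 0 0 0; -0.0116 -0.0031 0.005 0 0 0 0; -0.0097 -0.0026 0.005 0 0 0 0; -0.0097 -0.0026 0.004 0 0 0 0; -0.0097 -0.0026 0.003 0 0 0 0; 0 0 0 0 0 0 0'
python3 - <<'E'
from m2 import *
o=readout.get_obs();d=o["tool_pos"][:2]-O;print("tcp case",d@n,d@t,o["tool_pos"][2],o["contact_force"])
a=viewer.capture("scene")[:,:,::-1][140:240,230:330];b=viewer.capture("side")[:,:,::-1][110:220,180:290]
I=np.hstack([cv2.resize(x,(400,400),interpolation=2) for x in(a,b)]);cv2.imwrite("pics/p4.png",I)
E
```

```text
time: 4.28
tool_pos: [578.7, 59.2, 304.2]
tcp_rot: [3.138, 0.001, 1.836]
contact_force: [1.4, 0.6, 1.1]
grip_width: 0.7
finger_force: 0.0
tcp case -5.02798061303869 -0.6412449879132336 304.1970332829462 [1.37126808 0.58564503 1.0940585 ]
```

View pics/p4.png

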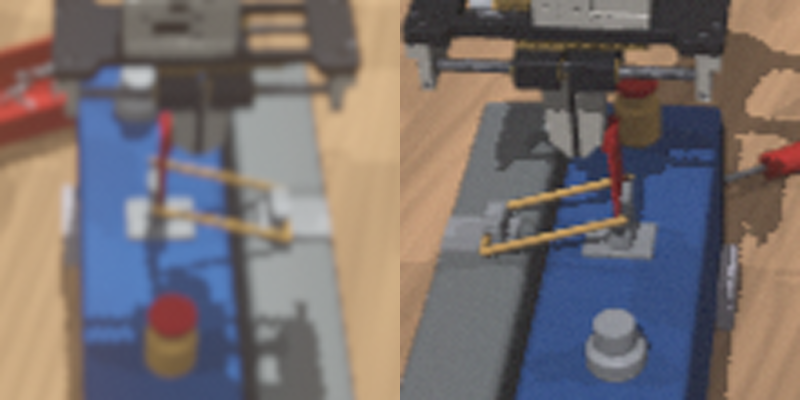

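The lever is about upright, with the finger on its +x face and the loop around the keeper. I'll continue over and down along the arc.

```bash
python3 -m creep '-0.0063 -0.0017 0.002 0 0 0 0; -0.0063 -0.0017 0.001 0 0 0 0; -0.0063 -0.0017 -0.001 0 0 0 0; -0.0063 -0.0017 -0.001 0 0 0 0; -0.0058 -0.0016 -0.002 0 0 0 0; -0.0058 -0.0016 -0.003 0 0 0 0; -0.0053 -0.0014 -0.004 0 0 0 0; -0.0053 -0.0014 -0.004 0 0 0 0'
python3 - <<'E'
from m2 import *
o=readout.get_obs();d=o["tool_pos"][:2]-O;print("tcp case",d@n,d@t,o["tool_pos"][2],"corner",d@n-19,o["tool_pos"][2]-66,o["contact_force"])
E
```

```text
time: 5.05
tool_pos: [530.9, 46.3, 289.6]
tcp_rot: [3.141, 0.0, 1.836]
contact_force: [1.1, -0.8, 4.7]
grip_width: 0.4
finger_force: 1.8
tcp case -54.558815980944196 -0.47711403948753084 289.631567942617 corner -73.55881598094419 223.63156794261698 [ 1.14976213 -0.77029719  4.67017215]
```

```bash
python3 -m creep '-0.0039 -0.001 -0.004 0 0 0 0; -0.0039 -0.001 -0.004 0 0 0 0; -0.0034 -0.001 -0.006 0 0 0 0; -0.0034 -0.001 -0.006 0 0 0 0; -0.0024 -0.0006 -0.006 0 0 0 0; -0.0024 -0.0006 -0.006 0 0 0 0; -0.001 0 -0.006 0 0 0 0; 0 0 0 0 0 0 0'
python3 - <<'E'
from m2 import *
o=readout.get_obs();d=o["tool_pos"][:2]-O;print("corner",d@n-19,o["tool_pos"][2]-66,o["contact_force"])
E
```

```text
time: 5.72
tool_pos: [510.4, 41.5, 249.4]
tcp_rot: [-3.138, -0.001, 1.836]
contact_force: [-0.1, -0.1, -0.5]
grip_width: 0.4
finger_force: 0.0
corner -94.6113722804241 183.39941811556812 [-0.1423421  -0.05059763 -0.48167623]
```

The contact force has dropped to nothing, so the lever probably snapped. I'll press gently to confirm, then retract.

```bash
python3 -m creep '0 0 -0.002 0 0 0 0; 0 0 -0.002 0 0 0 0; 0 0 0 0 0 0 0'
python3 -m creep '0 0 0.015 0 0 0 0; 0 0 0.03 0 0 0 0; 0 0 0.04 0 0 0 0; -0.03 0 0.03 0 0 0 0; -0.03 0 0 0 0 0 0; -0.03 0 0 0 0 0 0; 0 0 0 0 0 0 0; 0 0 0 0 0 0 0'
python3 - <<'E'
from m2 import *
a=viewer.capture("scene")[:,:,::-1][140:290,200:350];b=viewer.capture("side")[:,:,::-1][120:270,165:315]
I=np.hstack([cv2.resize(x,(400,400),interpolation=2) for x in(a,b)]);cv2.imwrite("pics/p5.png",I)
E
```

```text
time: 5.97
tool_pos: [511.4, 41.4, 246.9]
tcp_rot: [-3.141, -0.0, 1.836]
contact_force: [-0.7, -0.4, 1.6]
grip_width: 0.5
finger_force: 0.0
time: 6.63
tool_pos: [421.2, 41.5, 362.6]
tcp_rot: [3.139, 0.001, 1.836]
contact_force: [1.4, 0.6, 0.2]
grip_width: 0.6
finger_force: 0.0
```

View pics/p5.png

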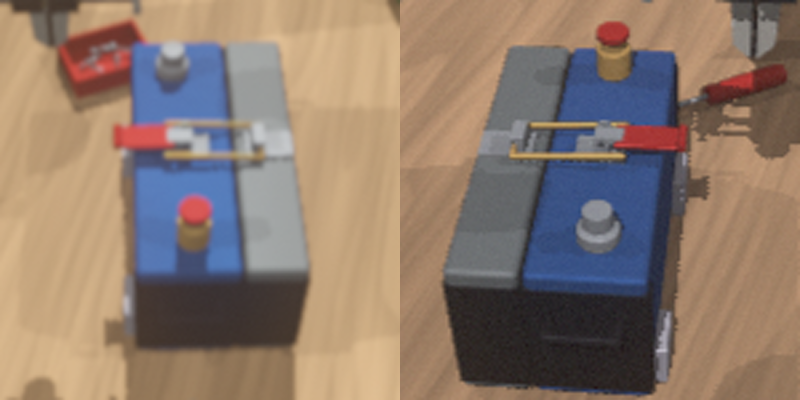

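The lever lies flat, the crossbar is hooked under the keeper, the lid is shut and everything around the case is where it was. I'm handing in the job.

```bash
python3 -c "
from plant import order
print(order.close_job())"
```

```text
the job is handed in; nothing more can be done
None
```

The job is handed in: the crossbar is hooked behind the keeper, the red lever is snapped flat, the lid is clamped shut, and the last pictures show nothing else moved and the arm clear (about 7 s used).

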